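# Stamp the delivery form

### The job

Take the black hand stamp from the teal desk tray, stand it centred and square in the empty printed box on the clipboard's form, and press its handle straight down past the soft first stop to the firm second stop; keep it there for a moment without forcing it or letting the stamp slide. Let the handle come all the way up, then gently set the stamp back upright in its compartment of the tray, leaving the other things where they are.

Things in the scene. Friction and masses are not known exactly. Their poses are not given: they have to be found in the camera images.
- stamp: Foot frame of the hand stamp: grey open rectangle 70 (x) x 42 (y) x 33 tall; origin at the centre of its underside, z up, long axis x. The whole stamp is 97 tall, about 0.14 kg. Its black handle slides straight down over it while the frame stands on something; a rubber die 46 x 18 in the frame's middle comes down with the handle. Turned half round it stamps the same.
- stamp_grip (a point): Centre of the stamp's black handle block, 76 above the stamp's underside while the handle is up (its spring holds it up); moves with the handle. Axes as the stamp's: block 66 (x) x 36 (y) x 40 tall, 18 to the flat rim of its top; its two flat faces 36 apart are good to hold, and it can be lifted, placed and pressed by them. Red band at its lower edge.
- stamp_frame (a point): Top centre of the stamp's foot frame, 33 above its underside, where the grey stem enters. Handle: 2 N to start, 3.5 N at the first stop (die meets paper) after 12.5 to 19.5 mm, different each time. Then it steps to 7.5 N and rises over 2.5 mm to 12 N at the firm second stop, rubber giving 1 mm per 15 N. Push there with 13 to 18 N for half a second; over 22 N spoils it. Mark nothing outside the box.
- clipboard: Clipboard lying fixed on the table, brown board 235 (x) x 165 (y) x 4 with a pad of white forms on it whose top is 9 above the table; origin at the centre of the board's underside; steel clip at the +x end, up to about 24 high. It does not move.
- form_box (a point): Centre of the empty printed box on the form, on the paper's surface (9 above the table), 45 from the clipboard's centre towards -x; dark outline 35 along x and 62 along y (inner size). The stamp's long axis (its x) must lie along this point's y.
- tray: Teal tray, 190 (x) x 92 (y), rim 18 high, floor 4 thick; fixed; origin at the centre of its underside. A partition across it leaves the large compartment for the stamp at -x (about 110 x 86 inside) and a small one at +x.
- tray_place (a point): Centre of the floor of the stamp's compartment, 4 above the table, 36 from the tray's centre towards -x; axes as the tray's. The stamp starts standing here or up to about 8 mm off, long axis roughly along x, and must end here with its long axis roughly along x.
- eraser: Bystander, loose: white eraser in a blue sleeve, 22 x 50 x 12, lying in the tray's small compartment; origin at the centre of its underside.
- glue: Bystander, loose: upright glue stick, 25 across, 72 tall, white with an orange cap, in the tray's small compartment; origin at the centre of its underside.
- stapler: Bystander, loose: blue and black desk stapler, 150 x 36 x 55 tall; origin at the centre of its underside.
- tape: Bystander, loose: black desk tape dispenser, 140 x 55 x 78 tall; origin at the centre of its underside.
- pencup: Bystander, loose: white pen cup, 80 across, 95 tall, pens standing in it to about 150; origin at the centre of its underside.
- jar: Bystander, loose: clear jar with white lid, 90 across, 150 tall; origin at the centre of its underside.
There are look-alikes about, which are no part of the job. Leave any pink look-alike of the stamp alone.

How it is judged (in metres and radians):
On the way, in this order (a step that is already met when the one before it is completed fails the run):
1. the stamp stands flat in the box, within 6 mm of its centre and 0.1 rad of square, with the handle held at the second stop (horizontal distance between stamp and form_box below 0.006 m and angle between the x axis of stamp and the y axis of form_box, either way round below 0.1 rad and angle between stamp's own z axis and vertical below 0.05 rad and z of stamp_grip in the frame of stamp below 0.0615 m and contact force between stamp and clipboard above 12.8 N), for 0.3 s.
2. the handle is let all the way up again and the die is off the paper (z of stamp_grip in the frame of stamp above 0.0745 m), for 0.1 s.
At the end, for the whole second after the job is handed in: the stamp stands upright and still on the floor of its tray compartment, let go, its centre within 18 mm of the compartment's centre along and across, its long axis within 0.4 rad of the compartment's, and its handle fully up (height (world z) of stamp between 0.002 and 0.006 m and angle between stamp's own z axis and vertical below 0.05 rad and x of stamp in the frame of tray_place between -0.018 and 0.018 m and y of stamp in the frame of tray_place between -0.018 and 0.018 m and angle between the x axis of stamp and the x axis of tray_place, either way round below 0.4 rad and z of stamp_grip in the frame of stamp above 0.0745 m and linear speed of stamp below 0.01 m/s and contact force between stamp and the fingers below 0.05 N); the robot touches nothing.
It fails at once if more than 24 N is pressed on the clipboard through the stamp (contact force between stamp and clipboard above 24 N).
It fails at once if the handle is pushed more than 12 mm down with the stamp more than 8 mm from the box's centre (a mark outside the box) (z of stamp_grip in the frame of stamp below 0.064 m and horizontal distance between stamp and form_box above 0.008 m).
It fails at once if the stamp skids faster than 30 mm/s with its die on the paper (a smeared imprint) (contact force between stamp and clipboard above 7 N and z of stamp_grip in the frame of stamp below 0.064 m and linear speed of stamp above 0.03 m/s).
It fails at once if the stamp is banged down in the tray (over 30 N) (contact force between stamp and tray above 30 N).
It fails at once if a bystander is moved more than 25 mm (distance of any of eraser, glue, stapler, tape, pencup, jar from where it was at the start of the episode above 0.025 m).
It also fails if it takes over 58 s, if anything falls off the work surface, if the arm or the gripper's body presses on something with over 40 N, if the wrist force passes 120 N, or if a joint passes its speed limit or range.

### The arm

A 6-joint arm with a two-finger parallel gripper is mounted at the origin on the work surface. World frame = base frame: x ahead of the robot, y to its left, z up, the work surface at z = 0. Lengths are in mm, angles in degrees, forces in N, time in s.
With the tool pointing down it reaches from about 300 to 850 mm from the base axis. Payload 4.2 kg.
Tool frame: the origin (TCP) lies at the very end of the fingers, on their centre line; the grasp point (between the pads) lies 19 mm behind it; z points along the fingers, y is the line along which they close (so a half turn about z gives the same grasp; the last joint's range is limited). The gripper opens to 91 mm and grips with 3 to 60 N. Pads are 32 mm wide; open, the fingers measure 118 mm over their backs; the gripper's body (76 mm by 178 mm) begins 60 mm behind the grasp point.
Start: joints at [-75.917, 18.312, 89.639, -0, 72.044, -1.146], TCP at [151.044, -554.823, 213.976] pointing down, gripper open.
Joint ranges: [-177.97, 177.97], [-48.28, 115.42], [12.27, 149.76], [-77.06, 257.06], [2.81, 150.46], [-146.56, 146.56]. Speed limits (degrees/s): [147.25, 147.25, 180, 180, 180, 180].

### API

Orientations are given as [roll, pitch, yaw] about the fixed x, y, z axes, in that order (R = Rz(yaw) Ry(pitch) Rx(roll)).
In Python, from workcell import env, eyes gives the robot as it stands.
- The arm moves only by the tool send_rows, never from a script. Its argument "targets" is text: rows parted by semicolons, each of 7 numbers parted by spaces: the shift along the tool's x, y, z in m, then the turn, a rotation vector about the tool's x, y, z in degrees, then the opening in per cent of the stroke, from 0 (shut) to 100 (fully open). A call has 1 to 12 rows; each row is the pose to reach, as a shift and turn from the pose commanded when the call began, along the tool's axes at that moment; what a row does not reach only later rows make up. A row lasts 1/12 s, in which the tool goes at most 41.7 mm and 7.16 degrees, less where a joint would pass 70% of its speed; a pose out of reach is approached as far as the arm can. A call with a gripper value outside its range is refused whole. The fingers move at their own pace and stop on an object; "grip_force" is the grip in N (left out, the last holds). Time passes only in rows, so rows that repeat a pose let the fingers close. It gives the time, the measured TCP pose, the force, the opening and the grip force at its end, in the units of the state.
- env.state(): the state, without advancing time (a new reading comes with each control period).
- eyes.grab_frame(name): name is "scene" or "top" or "wrist"; returns a dict with "image" (400x640x3 uint8, blue, green, red), "fovy" (degrees; the focal length in pixels is half the picture's height over the tangent of half this angle, whatever the lens; pixels are square), "cx", "cy" (the principal point, pixels), "eye" and "attitude" of the camera in the world. Camera axes: x right, y up, looking along -z (the intrinsics and any distortion apply to the point x, -y, -z); pixel columns grow to the right and rows downward; lengths in mm; the calibration is good to about 2 mm. A picture is of the moment at which its call begins. There is no depth.
- env.job_done(): hands the job in; it is judged then, once.
The state is a dict: "time_s": time; "qpos": joint angles; "qvel": joint speeds; "effort": joint torques, N m; "ee_pos": TCP position; "ee_rot": TCP orientation; "force": force on the tool from outside, world axes, zero at the start; "torque": the same for the moment, N m; "gripper_width": finger opening in mm; "gripper_force": force on a finger pad.
Only numpy, scipy, OpenCV 4.12 (cv2) and the standard library are available. Lean on these libraries where they do the work, as an engineer would, in place of code of your own. Each camera call takes 0.05 s, during which the arm holds its last target. There are 200 camera calls.

## Working session

There is one attempt and no reset: what is moved stays moved. The work goes in short steps, Python scripts to look and compute and a tool call to move; the robot and the scene stay as the last step left them, time stands still between calls to the robot, and variables do not carry over. Pictures are saved under pics/ and viewed, at most 10 in all, crops included, and the job is handed in when it is done.

Besides the shell and the picture viewer there is one more tool, called after "Call:" in YAML: its name, and indented under it one key for each argument. send_rows: Moves the arm, as the interface text tells. Its arguments: {"type":"object","properties":{"targets":{"type":"string"},"grip_force":{"type":"number"}},"required":["targets"]}

```bash
mkdir -p pics; ls
python3 - <<'E'
from workcell import env, eyes
import cv2,json
for n in ("scene","top"):
    f=eyes.grab_frame(n); cv2.imwrite(f"pics/{n}0.png",f["image"]); print(n,{k:v for k,v in f.items() if k!="image"})
print(env.state())
E
```

```text
pics
scene {'fovy': 55.39783732791498, 'cx': 321.2763445892577, 'cy': 202.08229003594707, 'eye': array([1403.37352707,  248.86829028,  735.64025773]), 'attitude': array([ 50.50880519,  -1.1492821 , 108.45378216])}
top {'fovy': 47.04754765439755, 'cx': 319.35548873633303, 'cy': 196.34637345980357, 'eye': array([ 309.67111866,    2.52614129, 1532.02100848]), 'attitude': array([ 12.1216634 ,   0.26484839, -88.11124284])}
{'time_s': 0.1, 'qpos': array([-7.59158960e+01,  1.83459948e+01,  8.96988977e+01, -1.56795269e-03,
        7.20443123e+01, -1.14542005e+00]), 'qvel': array([ 0.03411273, -0.0129879 , -0.1997851 ,  0.06880203,  0.0247038 ,
        0.0006565 ]), 'effort': array([-1.74628235e-04, -4.13333023e+01, -2.32510078e+01,  7.28088920e-02,
        4.22292470e-02, -6.42153373e-05]), 'ee_pos': array([ 150.93166088, -554.36855652,  213.22775408]), 'ee_rot': array([-1.79910783e+02, -2.92671599e-04,  1.52300083e+01]), 'force': array([0.40860406, 0.37926631, 0.19123108]), 'torque': array([-0.01440462,  0.00810944,  0.01266876]), 'gripper_force': 0.0, 'gripper_width': 90.84402494394385}
```

View pics/top0.png

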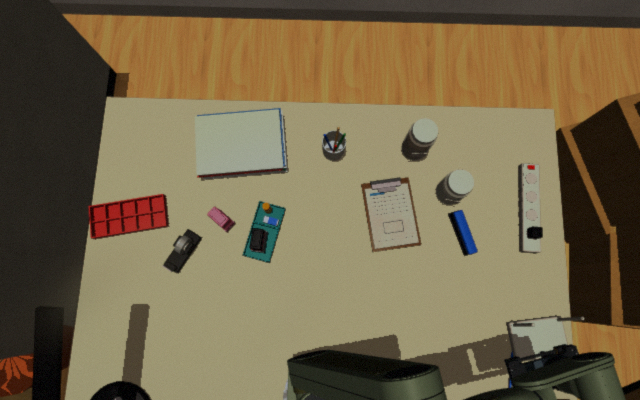

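View pics/scene0.png

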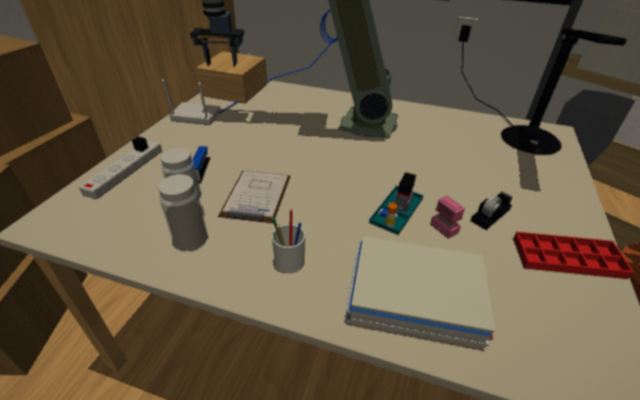

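The top view shows the black stamp in the teal tray at about (258,239). It could be confused with the pink look-alike at (221,218), the black tape dispenser at (182,250) or the black plug at (535,233). I choose (258,239), because it is black and in the teal tray. The form box is at about (394,227).

```bash
cat > h.py <<'E'
import numpy as np, cv2
from scipy.spatial.transform import Rotation as R
from workcell import env, eyes
def K(f): return 200/np.tan(np.radians(f["fovy"]/2))
def cast(f,px,z):
    px=np.atleast_2d(px).astype(float); k=K(f)
    d=np.c_[(px[:,0]-f["cx"])/k,-(px[:,1]-f["cy"])/k,-np.ones(len(px))]
    d=R.from_euler("xyz",f["attitude"],degrees=True).apply(d); e=f["eye"]
    return e+d*((z-e[2])/d[:,2])[:,None]
def rect(f,cnt,z):
    p=cast(f,cnt.reshape(-1,2),z)[:,:2].astype(np.float32)
    (c,s,a)=cv2.minAreaRect(p)
    if s[0]<s[1]: s=s[::-1]; a+=90   # long side first, a = its world angle
    return np.round(c,1),np.round(s,1),round((a+90)%180-90,1)
def big(m,n=1):
    c,_=cv2.findContours(m.astype(np.uint8),cv2.RETR_EXTERNAL,cv2.CHAIN_APPROX_NONE)
    return sorted(c,key=cv2.contourArea)[::-1][:n]
E
python3 - <<'E'
from h import *
f=eyes.grab_frame("top"); im=f["image"]; hsv=cv2.cvtColor(im,cv2.COLOR_BGR2HSV)
h,s,v=cv2.split(hsv)
roi=np.zeros_like(v); roi[195:268,238:292]=1
teal=(h>78)&(h<98)&(s>100)&(roi>0)
print("tray",rect(f,big(cv2.morphologyEx(teal.astype(np.uint8),cv2.MORPH_CLOSE,np.ones((15,15))))[0],18))
roi[:]=0; roi[222:260,248:275]=1
b=big((v<45)&(roi>0))[0]; print("stamp top+side",rect(f,b,98),b.reshape(-1,2).mean(0))
roi[:]=0; roi[175:255,355:425]=1
br=(h<20)&(s>90)&(v<130)&(roi>0)
print("board",rect(f,big(cv2.morphologyEx(br.astype(np.uint8),cv2.MORPH_CLOSE,np.ones((9,9))))[0],4))
print("box px", cast(f,[[394,227]],9))
c=np.vstack([cv2.resize(im[200:265,235:295],None,fx=6,fy=6)]); cv2.imwrite("pics/crop1.png",c)
E
```

```text
tray (array([510.8, 200.3]), array([187.2,  90.2]), -13.5)
stamp top+side (array([472.9, 208.2]), array([71.2, 53.9]), -6.2) [258.08695652 239.66666667]
board (array([ 585.5, -221.1]), array([235.1, 165.6]), 10.0)
box px [[ 539.68045365 -232.30337241    9.        ]]
```

View pics/crop1.png

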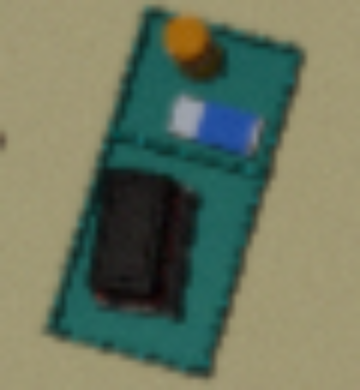

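The crop confirms the black-handled stamp with its red lower edge, at crop (135,235), in the tray's large compartment. The glue and eraser are in the small one. I'll move above it.

```bash
cat >> h.py <<'E'
def rel(pos,yaw,st=None):
    st=st or env.state()
    A=R.from_euler("xyz",st["ee_rot"],degrees=True); B=R.from_euler("xyz",[180,0,yaw],degrees=True)
    print("shift m",np.round(A.inv().apply(np.array(pos)-st["ee_pos"])/1000,4),"turn",np.round((A.inv()*B).as_rotvec(degrees=True),2))
E
python3 -c "
from h import *
rel([465,205,240],172)"
```

```text
shift m [ 0.5025 -0.6503 -0.0258] turn [-2.0000e-02 -1.0000e-01 -1.5677e+02]
```

Call:
send_rows:
  targets: "0.5025 -0.6503 -0.026 0 0 -156.8 100;0.5025 -0.6503 -0.026 0 0 -156.8 100;0.5025 -0.6503 -0.026 0 0 -156.8 100;0.5025 -0.6503 -0.026 0 0 -156.8 100;0.5025 -0.6503 -0.026 0 0 -156.8 100;0.5025 -0.6503 -0.026 0 0 -156.8 100;0.5025 -0.6503 -0.026 0 0 -156.8 100;0.5025 -0.6503 -0.026 0 0 -156.8 100;0.5025 -0.6503 -0.026 0 0 -156.8 100;0.5025 -0.6503 -0.026 0 0 -156.8 100;0.5025 -0.6503 -0.026 0 0 -156.8 100;0.5025 -0.6503 -0.026 0 0 -156.8 100"

```text
time_s: 1.15
ee_pos: [342.0, -91.0, 230.0]
ee_rot: [180.0, 0.0, 101.5]
force: [1.2, 0.9, 0.8]
gripper_width: 91.0
gripper_force: 0.0
```

```bash
python3 -c "
from h import *
print(env.state()['ee_pos'],env.state()['ee_rot'],env.state()['qpos'])
rel([465,205,240],172)"
```

```text
[341.99813908 -91.03488658 229.96035424] [1.79963754e+02 3.15576169e-02 1.01504950e+02] [-1.67576979e+01 -2.90960892e+00  1.12821758e+02 -1.13118424e-02
  7.00409835e+01 -2.82588008e+01]
shift m [ 0.2655  0.1796 -0.0101] turn [ 1.00e-02  5.00e-02 -7.05e+01]
```

Call:
send_rows:
  targets: "0.2655 0.1796 -0.01 0 0 -70.5 100;0.2655 0.1796 -0.01 0 0 -70.5 100;0.2655 0.1796 -0.01 0 0 -70.5 100;0.2655 0.1796 -0.01 0 0 -70.5 100;0.2655 0.1796 -0.01 0 0 -70.5 100;0.2655 0.1796 -0.01 0 0 -70.5 100;0.2655 0.1796 -0.01 0 0 -70.5 100;0.2655 0.1796 -0.01 0 0 -70.5 100;0.2655 0.1796 -0.01 0 0 -70.5 100;0.2655 0.1796 -0.01 0 0 -70.5 100;0.2655 0.1796 -0.01 0 0 -70.5 100;0.2655 0.1796 -0.01 0 0 -70.5 100"

```text
time_s: 2.15
ee_pos: [466.5, 202.3, 239.4]
ee_rot: [-180.0, -0.0, 171.5]
force: [0.5, -0.2, -0.3]
gripper_width: 91.5
gripper_force: 0.0
```

```bash
python3 -c "
from h import *
s=env.state();print(s['ee_pos'],s['ee_rot'],s['qpos'])
f=eyes.grab_frame('wrist');cv2.imwrite('pics/w1.png',f['image']);print({k:v for k,v in f.items() if k!='image'})"
```

```text
[466.53137977 202.25699964 239.38294847] [-1.79971069e+02 -3.84592708e-02  1.71523019e+02] [ 2.21459354e+01  1.14014537e+01  9.55047148e+01 -5.54388083e-03
  7.31416643e+01 -5.93754836e+01]
{'fovy': 61.71363305609734, 'cx': 320.29596249178985, 'cy': 198.7550517318911, 'eye': array([388.35666557, 214.02567367, 411.053021  ]), 'attitude': array([-1.62841205e+01,  7.97796261e-02,  8.15605109e+01])}
```

View pics/w1.png

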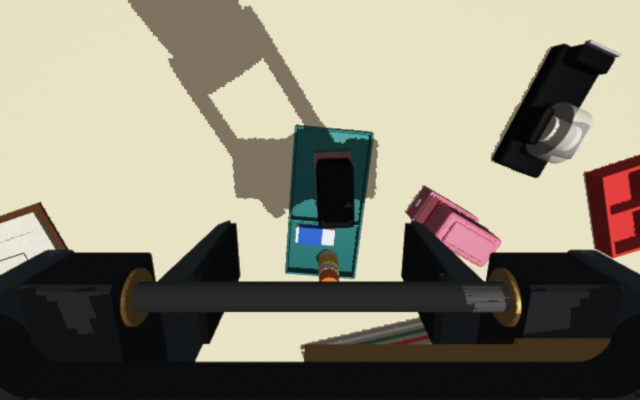

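The wrist view shows the stamp's handle at about (335,190), the tray with corners near (297,126), (372,132), (355,277) and (287,273), and the pink look-alike to the right at (460,225).

Run:
```python
from h import *
f=eyes.grab_frame("wrist"); im=f["image"]
h,s,v=cv2.split(cv2.cvtColor(im,cv2.COLOR_BGR2HSV))
m=np.zeros_like(v); m[145:240,305:365]=(v.astype(int)<35)[145:240,305:365]
m=cv2.morphologyEx(m,cv2.MORPH_OPEN,np.ones((3,3)))
c=big(m)[0]; print(rect(f,c,98)); M=np.zeros_like(m); cv2.drawContours(M,[c],0,1,-1)
for y in range(150,236,5):
    x=np.where(M[y])[0]
    if len(x): print(y,x.min(),x.max(),cast(f,[[x.min()-.5,y],[x.max()+.5,y]],98)[:,:2].round(1).tolist())
t=np.zeros_like(v); t[110:290,270:390]=((h>78)&(h<98)&(s>100))[110:290,270:390]
print("tray",rect(f,big(cv2.morphologyEx(t,cv2.MORPH_CLOSE,np.ones((5,5))))[0],18))
cv2.imwrite("pics/w1c.png",cv2.resize(im[115:285,270:390],None,fx=3.5,fy=3.5,interpolation=cv2.INTER_CUBIC)+40)
```

```text
(array([475.9, 215. ]), array([69. , 36.6]), -5.9)
160 318 350 [[440.8, 203.0], [445.4, 233.7]]
165 316 352 [[445.3, 200.4], [450.4, 235.0]]
170 316 353 [[450.0, 199.7], [455.3, 235.4]]
175 316 353 [[454.8, 198.9], [460.1, 234.8]]
180 316 353 [[459.7, 198.2], [465.0, 234.2]]
185 316 353 [[464.5, 197.4], [469.9, 233.6]]
190 317 354 [[469.6, 197.6], [475.0, 234.0]]
195 317 353 [[474.6, 196.9], [479.8, 232.4]]
200 317 352 [[479.6, 196.1], [484.7, 230.9]]
205 318 353 [[484.8, 196.3], [489.9, 231.2]]
210 318 353 [[489.9, 195.6], [495.1, 230.6]]
215 318 353 [[495.0, 194.8], [500.2, 230.0]]
220 318 353 [[500.2, 194.0], [505.4, 229.4]]
225 319 352 [[505.6, 194.2], [510.6, 227.7]]
tray (array([512.9, 202.4]), array([188.9,  90.1]), -13.7)
```

View pics/w1c.png

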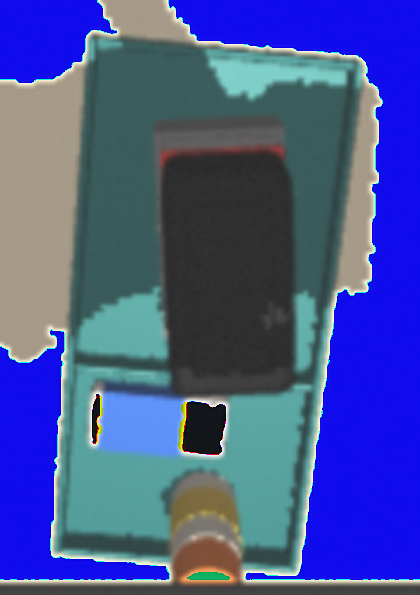

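```bash
python3 -c "
from h import *
rel([477,215,150],173.5);rel([477,215,63],173.5)"
```

```text
shift m [-0.0084  0.0144  0.0897] turn [-0.01 -0.01 -1.98]
shift m [-0.0084  0.0145  0.1767] turn [-0.01 -0.01 -1.98]
```

Call:
send_rows:
  targets: "-0.0084 0.0144 0.045 0 0 -2 100;-0.0084 0.0144 0.09 0 0 -2 100;-0.0084 0.0144 0.09 0 0 -2 100;-0.0084 0.0144 0.09 0 0 -2 100;-0.0084 0.0144 0.09 0 0 -2 100"

```text
time_s: 2.67
ee_pos: [477.5, 215.1, 150.6]
ee_rot: [180.0, 0.0, 173.6]
force: [0.2, -0.1, 0.1]
gripper_width: 91.3
gripper_force: 0.0
```

```bash
python3 -c "
from h import *
print(env.state()['ee_pos'],env.state()['ee_rot'])
rel([477,215,63],173.5)"
```

```text
[477.53473589 215.12050868 150.6160181 ] [1.79997034e+02 2.50166024e-02 1.73606889e+02]
shift m [ 0.0006 -0.0002  0.0876] turn [0.   0.03 0.11]
```

Call:
send_rows:
  targets: "0 0 0.02 0 0 0 100;0 0 0.045 0 0 0 100;0 0 0.065 0 0 0 100;0 0 0.08 0 0 0 100;0 0 0.0875 0 0 0 100;0 0 0.0875 0 0 0 100"

```text
time_s: 3.17
ee_pos: [477.7, 215.3, 62.9]
ee_rot: [180.0, 0.0, 173.6]
force: [0.5, 0.0, 0.4]
gripper_width: 91.0
gripper_force: 0.0
```

Call:
send_rows:
  targets: "0 0 0 0 0 0 50;0 0 0 0 0 0 50;0 0 0 0 0 0 30;0 0 0 0 0 0 30;0 0 0 0 0 0 30;0 0 0 0 0 0 30;0 0 0 0 0 0 30;0 0 0 0 0 0 30"
  grip_force: 20

```text
time_s: 3.83
ee_pos: [477.2, 215.3, 62.3]
ee_rot: [-180.0, 0.0, 173.7]
force: [0.2, -0.2, 0.1]
gripper_width: 40.6
gripper_force: 0.0
```

Call:
send_rows:
  targets: "0 0 0 0 0 0 20;0 0 0 0 0 0 20;0 0 0 0 0 0 20;0 0 0 0 0 0 20;0 0 0 0 0 0 20;0 0 0 0 0 0 20"
  grip_force: 50

```text
time_s: 4.33
ee_pos: [477.1, 215.3, 62.2]
ee_rot: [-180.0, -0.0, 173.7]
force: [-0.2, 0.0, 0.3]
gripper_width: 36.0
gripper_force: 50.0
```

```bash
python3 -c "
from h import *
rel([477,215,150],173.7);rel([549,-270,200],100)"
```

```text
shift m [ 0.0001 -0.0003 -0.0878] turn [-0.   -0.   -0.03]
shift m [-0.1249 -0.4744 -0.1377] turn [-1.000e-02  0.000e+00  7.367e+01]
```

Call:
send_rows:
  targets: "0 0 -0.01 0 0 0 20;0 0 -0.03 0 0 0 20;0 0 -0.06 0 0 0 20;0 0 -0.09 0 0 0 20;-0.004 -0.015 -0.12 0 0 2 20;-0.011 -0.042 -0.138 0 0 6 20;-0.019 -0.072 -0.138 0 0 11 20;-0.027 -0.102 -0.138 0 0 16 20;-0.035 -0.132 -0.138 0 0 21 20;-0.043 -0.162 -0.138 0 0 26 20;-0.051 -0.192 -0.138 0 0 31 20;-0.059 -0.222 -0.138 0 0 36 20"

```text
time_s: 5.33
ee_pos: [511.0, -13.4, 200.8]
ee_rot: [180.0, 0.0, 137.4]
force: [0.2, 0.0, -1.5]
gripper_width: 35.7
gripper_force: 50.0
```

```bash
python3 -c "
from h import *
rel([549,-270,200],100)"
```

```text
shift m [-0.2016 -0.1633  0.0008] turn [1.000e-02 1.000e-02 3.743e+01]
```

Call:
send_rows:
  targets: "-0.024 -0.019 0 0 0 4.5 20;-0.047 -0.038 0 0 0 9 20;-0.07 -0.057 0 0 0 13.5 20;-0.093 -0.076 0 0 0 18 20;-0.116 -0.095 0 0 0 22.5 20;-0.139 -0.113 0 0 0 27 20;-0.162 -0.131 0 0 0 31 20;-0.183 -0.148 0 0 0 35 20;-0.195 -0.158 0 0 0 37.4 20;-0.2016 -0.1633 0 0 0 37.4 20;-0.2016 -0.1633 0 0 0 37.4 20;-0.2016 -0.1633 0 0 0 37.4 20"

```text
time_s: 6.33
ee_pos: [550.1, -267.4, 200.2]
ee_rot: [-180.0, -0.1, 100.3]
force: [0.4, 0.7, -2.0]
gripper_width: 36.0
gripper_force: 50.0
```

```bash
python3 -c "
from h import *
s=env.state();print(s['ee_pos'],s['ee_rot'])
f=eyes.grab_frame('wrist');cv2.imwrite('pics/w2.png',f['image']);print({k:v for k,v in f.items() if k!='image'})"
```

```text
[ 550.11201537 -267.43089739  200.18324823] [-1.79973543e+02 -7.49884934e-02  1.00322418e+02]
{'fovy': 61.71363305609734, 'cx': 320.29596249178985, 'cy': 198.7550517318911, 'eye': array([ 536.34234206, -189.43227152,  371.88184403]), 'attitude': array([-16.27769431,   0.02289374,  10.35851187])}
```

View pics/w2.png

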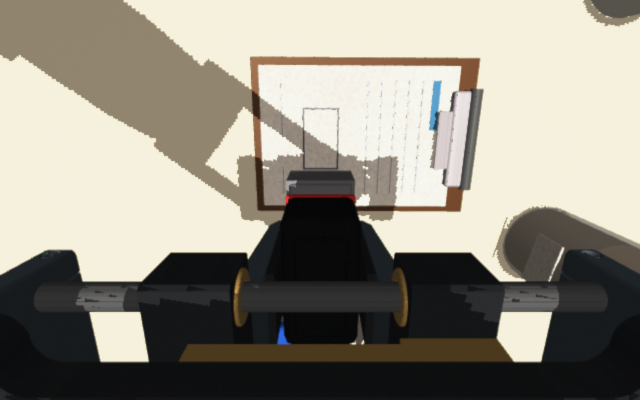

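The wrist view shows the empty box at (304–338, 108–168). The held stamp's frame end has its bottom edge near row 172, columns 287–353, and the whole clipboard is visible.

Run:
```python
from h import *
f=eyes.grab_frame("wrist"); im=f["image"]; st=env.state()
g=cv2.cvtColor(im,cv2.COLOR_BGR2GRAY); h,s,v=cv2.split(cv2.cvtColor(im,cv2.COLOR_BGR2HSV))
# box outline: dark vs local background
bh=cv2.morphologyEx(g,cv2.MORPH_BLACKHAT,np.ones((7,7)))
m=np.zeros_like(g); m[100:171,296:347]=(bh>22)[100:171,296:347]
c=big(m)[0]; print("outer",cv2.boundingRect(c),rect(f,c,9))
# line fits: column/row maxima
L=[];Rr=[]
for y in range(116,162,3):
    L.append([298+np.argmax(bh[y,298:312]),y]); Rr.append([330+np.argmax(bh[y,330:346]),y])
for n,p in(("L",L),("R",Rr)):
    w=cast(f,p,9)[:,:2]; print(n,np.median(w,0).round(1),np.degrees(np.arctan2(*(np.median(w[-5:],0)-np.median(w[:5],0))[::-1])).round(1))
br=((h<20)&(s>90)&(v<150)).astype(np.uint8); br[212:]=0
print("board",rect(f,big(cv2.morphologyEx(br,cv2.MORPH_CLOSE,np.ones((9,9))))[0],4))
for x in (295,320,345): print(x,g[164:204,x].tolist())
for y in (178,188): print(y,g[y,278:300].tolist(),g[y,342:364].tolist())
```

```text
outer (302, 108, 38, 61) (array([ 543.2, -227.1]), array([63.7, 39.1]), -80.0)
L [ 524.9 -230.4] -80.4
R [ 560.8 -223.8] -79.5
board (array([ 590. , -235.8]), array([233.9, 132.1]), 10.1)
295 [137, 139, 140, 139, 138, 135, 103, 63, 48, 45, 46, 45, 46, 45, 45, 52, 103, 151, 149, 97, 79, 104, 121, 90, 69, 67, 67, 67, 67, 65, 51, 40, 48, 27, 11, 5, 6, 5, 4, 6]
320 [136, 136, 135, 129, 90, 81, 84, 60, 44, 42, 42, 41, 41, 41, 42, 44, 55, 65, 67, 60, 56, 61, 65, 66, 67, 67, 67, 67, 66, 65, 49, 40, 47, 28, 9, 6, 6, 5, 7, 5]
345 [139, 141, 138, 138, 141, 139, 108, 64, 44, 43, 42, 41, 42, 42, 41, 43, 56, 65, 66, 61, 56, 62, 65, 67, 67, 67, 67, 66, 68, 65, 50, 41, 39, 22, 8, 5, 5, 7, 5, 6]
178 [142, 143, 143, 142, 135, 115, 137, 136, 123, 78, 47, 42, 42, 42, 42, 42, 42, 45, 45, 43, 42, 42] [41, 42, 43, 41, 41, 42, 43, 42, 42, 41, 44, 66, 113, 138, 139, 136, 135, 134, 137, 139, 140, 134]
188 [139, 140, 139, 138, 131, 115, 130, 143, 155, 163, 145, 72, 59, 68, 70, 71, 71, 69, 69, 68, 67, 65] [67, 67, 67, 67, 67, 66, 67, 66, 61, 60, 66, 70, 92, 136, 140, 140, 140, 141, 141, 140, 140, 134]
```

```bash
cat >> h.py <<'E'
def proj(f,P):
    p=R.from_euler("xyz",f["attitude"],degrees=True).inv().apply(np.atleast_2d(P)-f["eye"])
    return np.c_[f["cx"]+K(f)*p[:,0]/-p[:,2],f["cy"]-K(f)*p[:,1]/-p[:,2]]
def stampoff(f,l,r,row,zoff=-58.2):
    st=env.state(); A=R.from_euler("xyz",st["ee_rot"],degrees=True)
    w=cast(f,[[l,row],[r,row]],st["ee_pos"][2]+zoff); d=w[1]-w[0]
    print("edge w",np.linalg.norm(d).round(1),"edge dir deg",np.degrees(np.arctan2(d[1],d[0])).round(2))
    m=A.inv().apply(w.mean(0)-st["ee_pos"]); print("edge mid in tool",m.round(1)," expected x 35")
E
python3 - <<'E'
from h import *
f=eyes.grab_frame("wrist"); st=env.state(); print(st["ee_pos"],st["ee_rot"])
stampoff(f,286.8,353.6,171)
A=R.from_euler("xyz",st["ee_rot"],degrees=True)
for z in (58.2,25.2,6,2.2): print(z,proj(f,st["ee_pos"]+A.apply([[35,-21,z],[35,21,z],[33,-18,z]])).round(1).tolist())
E
```

```text
[ 550.29130544 -266.81590879  200.44240991] [-1.79992598e+02 -3.54843079e-02  1.00383548e+02]
edge w 46.6 edge dir deg 10.41
edge mid in tool [32.2  0.2 58.2]  expected x 35
58.2 [[289.7, 167.1], [350.0, 167.1], [294.1, 169.9]]
25.2 [[284.9, 177.5], [354.7, 177.6], [289.9, 180.8]]
6 [[281.3, 185.3], [358.2, 185.3], [286.9, 188.8]]
2.2 [[280.5, 187.0], [358.9, 187.0], [286.2, 190.6]]
```

```bash
python3 -c "
from h import *
rel([555,-297,95],100)"
```

```text
shift m [-0.0306 -0.0008  0.1054] turn [-0.01 -0.04  0.38]
```

Call:
send_rows:
  targets: "-0.006 0 0.02 0 0 0.4 20;-0.012 0 0.04 0 0 0.4 20;-0.018 0 0.06 0 0 0.4 20;-0.024 -0.0008 0.08 0 0 0.4 20;-0.0306 -0.0008 0.098 0 0 0.4 20;-0.0306 -0.0008 0.105 0 0 0.4 20;-0.0306 -0.0008 0.105 0 0 0.4 20;-0.0306 -0.0008 0.105 0 0 0.4 20"

```text
time_s: 7.15
ee_pos: [555.3, -297.8, 95.8]
ee_rot: [180.0, -0.0, 99.9]
force: [0.8, -0.2, -0.9]
gripper_width: 36.0
gripper_force: 50.0
```

```bash
python3 -c "
from h import *
f=eyes.grab_frame('wrist');cv2.imwrite('pics/w3.png',f['image'])
s=env.state();print(s['ee_pos'],s['ee_rot'],s['force'])
A=R.from_euler('xyz',s['ee_rot'],degrees=True)
print(proj(f,s['ee_pos']+A.apply([[35,-21,58.2],[35,21,58.2],[35,-21,25.2],[35,21,25.2]])).round(1).tolist(), proj(f,[543,-227.2,9]).round(1))
cv2.imwrite('pics/w3c.png',cv2.resize(f['image'][40:240,230:400],None,fx=3,fy=3,interpolation=cv2.INTER_CUBIC))"
```

```text
[ 555.78379074 -298.13300452   96.50523072] [1.79917623e+02 5.62645604e-02 9.99207512e+01] [-0.18022538  0.42459344 -0.25153831]
[[290.1, 167.9], [350.6, 167.9], [285.3, 178.4], [355.3, 178.5]] [[319.8 111.3]]
```

View pics/w3c.png

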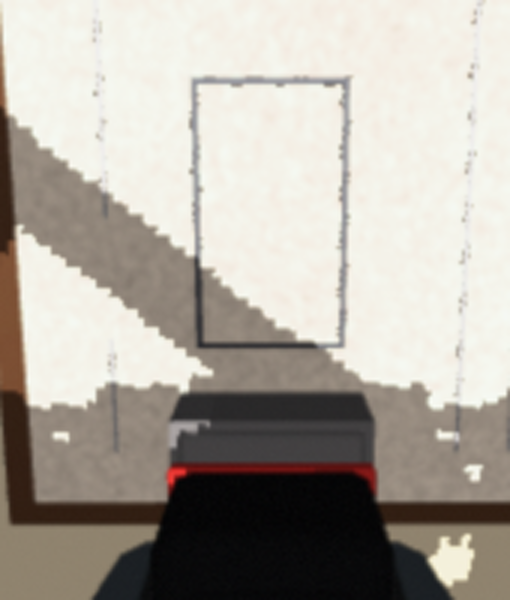

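The close crop shows the box corners at (193,79), (349,79), (200,345) and (344,345). The stamp's lower front edge is at row 393, columns 180–367.

Run:
```python
from h import *
f=eyes.grab_frame('wrist'); g=cv2.cvtColor(f['image'],cv2.COLOR_BGR2GRAY)
s=env.state();print(s['ee_pos'],s['ee_rot'])
c=np.array([[193,79],[349,79],[344,345],[200,345]])/3+[230,40]-.33
w=cast(f,c,9)[:,:2]; print(w.round(1).tolist(),w.mean(0).round(1))
d=(w[0]+w[1]-w[2]-w[3])/2; b=w.mean(0); a=np.degrees(np.arctan2(d[1],d[0])); print("box y ang",a.round(2),np.linalg.norm(d).round(1))
stampoff(f,290-.33,352.3-.33,170.7)
```

```text
[ 555.97767303 -298.34112869   96.82429165] [1.79882888e+02 8.74784509e-02 9.99164232e+01]
[[519.8, -199.6], [556.8, -193.1], [568.0, -256.4], [531.3, -262.9]] [ 544. -228.]
box y ang 100.17 64.3
edge w 43.4 edge dir deg 9.94
edge mid in tool [32.7  0.6 58.2]  expected x 35
```

```bash
python3 -c "
from h import *
rel([542.8,-225.5,85],100.1)"
```

```text
shift m [ 0.074  -0.0005  0.0117] turn [ 0.12  0.09 -0.18]
```

Call:
send_rows:
  targets: "0.015 0 0 0 0 -0.2 20;0.03 0 0 0 0 -0.2 20;0.045 0 0 0 0 -0.2 20;0.06 0 0 0 0 -0.2 20;0.07 -0.0005 0.005 0 0 -0.2 20;0.074 -0.0005 0.01 0 0 -0.2 20;0.074 -0.0005 0.01 0 0 -0.2 20;0.074 -0.0005 0.01 0 0 -0.2 20;0.074 -0.0005 0.01 0 0 -0.2 20"

```text
time_s: 8.0
ee_pos: [542.2, -226.2, 85.1]
ee_rot: [180.0, 0.0, 100.1]
force: [0.8, 0.6, -1.8]
gripper_width: 35.8
gripper_force: 50.0
```

```bash
python3 -c "
from h import *
s=env.state();print(s['ee_pos'],s['ee_rot'],s['force'])
rel([542.8,-225.5,69.5],100.1)"
```

```text
[ 542.19540277 -226.2413248    85.14569342] [1.79989494e+02 3.05542009e-02 1.00063456e+02] [ 0.78040559  0.61150306 -1.80503643]
shift m [0.0006 0.0007 0.0156] turn [ 0.01  0.03 -0.04]
```

Call:
send_rows:
  targets: "0.0005 0.0005 0.004 0 0 0 20;0.0005 0.0005 0.008 0 0 0 20;0.0005 0.0005 0.012 0 0 0 20;0.0005 0.0005 0.0145 0 0 0 20;0.0005 0.0005 0.0155 0 0 0 20;0.0005 0.0005 0.0155 0 0 0 20;0.0005 0.0005 0.0155 0 0 0 20;0.0005 0.0005 0.0155 0 0 0 20"

```text
time_s: 8.67
ee_pos: [542.4, -225.3, 69.9]
ee_rot: [180.0, 0.0, 100.1]
force: [0.1, -0.5, -0.3]
gripper_width: 36.0
gripper_force: 50.0
```

```bash
python3 -c "
from h import *
s=env.state();print(s['ee_pos'],s['ee_rot'],s['force'])
f=eyes.grab_frame('wrist');f=eyes.grab_frame('wrist');cv2.imwrite('pics/w4.png',cv2.resize(f['image'][40:240,200:440],None,fx=3,fy=3,interpolation=cv2.INTER_CUBIC))
s=env.state();print(s['ee_pos'],s['ee_rot'],s['force'])"
```

```text
[ 542.44483216 -225.3175786    69.91530398] [1.79981936e+02 1.89439204e-02 1.00069959e+02] [ 0.14237363 -0.52687667 -0.30343776]
[ 542.47650934 -225.26241535   69.98924548] [1.79977100e+02 2.20298839e-02 1.00074589e+02] [ 0.22363384 -0.33839652 -1.88474402]
```

View pics/w4.png

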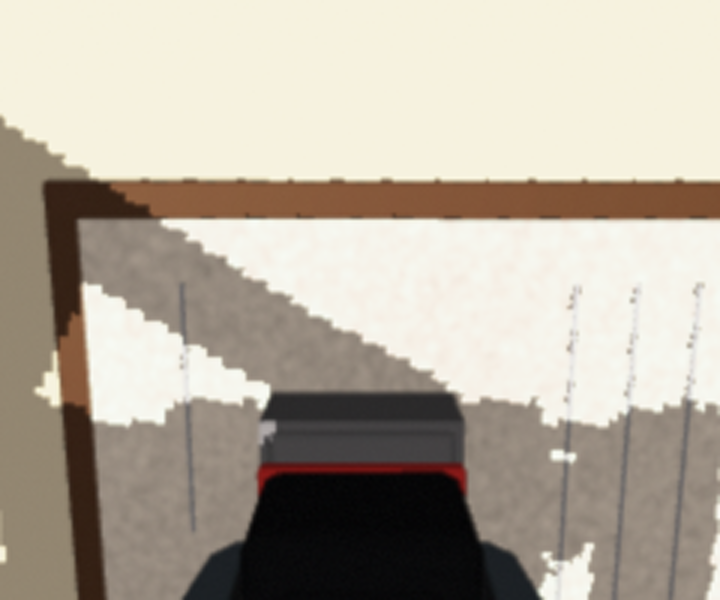

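The box is now hidden under the stamp. The board's outer edges are visible (top edge at crop row 182, left edge at about column 58 by row 393), so I can cross-check from them.

Run:
```python
from h import *
f=eyes.grab_frame('wrist'); im=f['image']; h,s,v=cv2.split(cv2.cvtColor(im,cv2.COLOR_BGR2HSV)); st=env.state(); z=st["ee_pos"][2]
e=cast(f,np.array([[270,393],[458,393]])/3+[200,40]-.33,z-58.2)[:,:2]
u=np.array([np.cos(np.radians(10)),np.sin(np.radians(10))]); n=np.array([-u[1],u[0]])
m=e.mean(0); c=m-35*n; print("stamp edge",e.round(1).tolist(),"centre",c.round(1))
top=cast(f,np.array([[200,182],[360,182],[600,181]])/3+[200,40]-.33,4)[:,:2]
print("dist centre->+y board edge (82.5):",((top-c)@n).round(1), "edge ang",np.degrees(np.arctan2(*(top[2]-top[0])[::-1])).round(2))
br=((h<20)&(s>90)&(v<150))
L=[]
for y in range(110,222,4):
    x=np.where(br[y,200:245])[0]
    if len(x): L.append([200+x.min()-.5,y])
l=cast(f,L,4)[:,:2]; print("dist ->-x board edge (72.5):",((c-l)@u).round(1))
print(st["ee_pos"],st["force"])
```

```text
stamp edge [[516.2, -197.0], [559.2, -189.4]] centre [ 543.8 -227.7]
dist centre->+y board edge (82.5): [82.  82.1 82.4] edge ang 10.25
dist ->-x board edge (72.5): [73.2 72.7 72.9 73.2 72.7 72.9 73.2 72.7 72.9 73.2 72.7 73.  72.5 72.7
 73.  72.5 72.7 73.  73.2 72.7 73.  73.2 72.7 73.  73.2 72.7 73.  73.2]
[ 542.43245854 -225.22748199   69.97145479] [ 0.13479029 -0.43588011 -0.92190323]
```

Call:
send_rows:
  targets: "0 0 0.0015 0 0 0 20;0 0 0.003 0 0 0 20;0 0 0.0045 0 0 0 20;0 0 0.006 0 0 0 20;0 0 0.0075 0 0 0 20;0 0 0.009 0 0 0 20;0 0 0.0105 0 0 0 20;0 0 0.012 0 0 0 20;0 0 0.013 0 0 0 20;0 0 0.014 0 0 0 20;0 0 0.014 0 0 0 20;0 0 0.014 0 0 0 20"

```text
time_s: 9.82
ee_pos: [542.5, -225.2, 55.8]
ee_rot: [180.0, 0.0, 100.1]
force: [-0.0, 0.7, 2.9]
gripper_width: 35.9
gripper_force: 50.0
```

Call:
send_rows:
  targets: "0 0 0.0005 0 0 0 20;0 0 0.001 0 0 0 20;0 0 0.001 0 0 0 20"

```text
time_s: 10.07
ee_pos: [542.4, -225.3, 54.8]
ee_rot: [180.0, 0.0, 100.1]
force: [-0.1, -0.5, 3.3]
gripper_width: 36.0
gripper_force: 50.0
```

Call:
send_rows:
  targets: "0 0 0.0005 0 0 0 20;0 0 0.001 0 0 0 20;0 0 0.001 0 0 0 20"

```text
time_s: 10.32
ee_pos: [542.5, -225.2, 53.8]
ee_rot: [180.0, 0.0, 100.1]
force: [0.6, -0.1, 1.2]
gripper_width: 35.3
gripper_force: 50.0
```

Call:
send_rows:
  targets: "0 0 0.0005 0 0 0 20;0 0 0.001 0 0 0 20;0 0 0.001 0 0 0 20"

```text
time_s: 10.57
ee_pos: [542.5, -225.3, 52.8]
ee_rot: [180.0, 0.0, 100.1]
force: [1.3, 0.0, 2.5]
gripper_width: 35.7
gripper_force: 50.0
```

Call:
send_rows:
  targets: "0 0 0.0005 0 0 0 20;0 0 0.001 0 0 0 20;0 0 0.001 0 0 0 20"

```text
time_s: 10.82
ee_pos: [542.5, -225.3, 51.7]
ee_rot: [180.0, 0.0, 100.1]
force: [0.7, 0.1, 3.1]
gripper_width: 35.6
gripper_force: 50.0
```

Call:
send_rows:
  targets: "0 0 0.0005 0 0 0 20;0 0 0.001 0 0 0 20;0 0 0.001 0 0 0 20"

```text
time_s: 11.07
ee_pos: [542.5, -225.2, 50.8]
ee_rot: [180.0, 0.0, 100.1]
force: [1.4, -0.2, 2.4]
gripper_width: 35.5
gripper_force: 50.0
```

Call:
send_rows:
  targets: "0 0 0.0005 0 0 0 20;0 0 0.001 0 0 0 20;0 0 0.001 0 0 0 20"

```text
time_s: 11.32
ee_pos: [542.4, -225.3, 49.8]
ee_rot: [180.0, 0.0, 100.1]
force: [1.5, -1.3, 2.5]
gripper_width: 35.7
gripper_force: 50.0
```

Call:
send_rows:
  targets: "0 0 0.0005 0 0 0 20;0 0 0.001 0 0 0 20;0 0 0.001 0 0 0 20"

```text
time_s: 11.57
ee_pos: [542.5, -225.2, 48.8]
ee_rot: [180.0, 0.0, 100.1]
force: [1.5, 0.0, 2.7]
gripper_width: 36.0
gripper_force: 50.0
```

Travel is now about 18.4 mm, with the first stop due soon, so I'll go on in small steps.

Call:
send_rows:
  targets: "0 0 0.0005 0 0 0 20;0 0 0.001 0 0 0 20;0 0 0.001 0 0 0 20"

```text
time_s: 11.82
ee_pos: [542.4, -225.2, 47.8]
ee_rot: [180.0, 0.0, 100.1]
force: [1.5, 0.0, 3.7]
gripper_width: 35.5
gripper_force: 50.0
```

Call:
send_rows:
  targets: "0 0 0.0005 0 0 0 20;0 0 0.001 0 0 0 20;0 0 0.001 0 0 0 20"

```text
time_s: 12.07
ee_pos: [542.5, -225.3, 47.4]
ee_rot: [180.0, 0.0, 100.1]
force: [0.1, -0.6, 7.9]
gripper_width: 35.7
gripper_force: 50.0
```

Call:
send_rows:
  targets: "0 0 0.0005 0 0 0 20;0 0 0.001 0 0 0 20;0 0 0.001 0 0 0 20"

```text
time_s: 12.32
ee_pos: [542.5, -225.3, 46.7]
ee_rot: [180.0, 0.0, 100.1]
force: [0.4, 0.7, 9.1]
gripper_width: 35.8
gripper_force: 50.0
```

Call:
send_rows:
  targets: "0 0 0.0005 0 0 0 20;0 0 0.001 0 0 0 20;0 0 0.001 0 0 0 20"

```text
time_s: 12.57
ee_pos: [542.5, -225.2, 45.9]
ee_rot: [180.0, 0.0, 100.1]
force: [-0.2, 1.7, 10.2]
gripper_width: 35.7
gripper_force: 50.0
```

Call:
send_rows:
  targets: "0 0 0.0003 0 0 0 20;0 0 0.0006 0 0 0 20;0 0 0.0006 0 0 0 20"

```text
time_s: 12.82
ee_pos: [542.5, -225.3, 45.5]
ee_rot: [180.0, 0.0, 100.1]
force: [0.0, 2.0, 11.0]
gripper_width: 36.1
gripper_force: 50.0
```

Call:
send_rows:
  targets: "0 0 0.0003 0 0 0 20;0 0 0.0006 0 0 0 20;0 0 0.0006 0 0 0 20"

```text
time_s: 13.07
ee_pos: [542.5, -225.3, 45.2]
ee_rot: [180.0, 0.0, 100.1]
force: [-1.0, 0.3, 13.4]
gripper_width: 36.2
gripper_force: 50.0
```

Call:
send_rows:
  targets: "0 0 0.0002 0 0 0 20;0 0 0.0002 0 0 0 20"

```text
time_s: 13.23
ee_pos: [542.5, -225.3, 45.1]
ee_rot: [180.0, 0.0, 100.1]
force: [-1.2, -0.0, 13.4]
gripper_width: 35.6
gripper_force: 50.0
```

```bash
python3 -c "
from h import *
F=[]
for i in range(12): eyes.grab_frame('wrist'); F.append(env.state()['force'])
F=np.array(F);print(F.mean(0).round(2),F.std(0).round(2),F[:,2].round(1),env.state()['ee_pos'].round(2),env.state()['time_s'])"
```

```text
[-1.24  0.67 13.25] [0.38 0.33 0.33] [13.2 13.4 13.2 13.2 13.1 13.6 13.4 12.4 13.2 13.8 13.3 13.4] [ 542.46 -225.27   45.1 ] 13.8333
```

Call:
send_rows:
  targets: "0 0 0.0001 0 0 0 20;0 0 0.0002 0 0 0 20;0 0 0.0002 0 0 0 20;0 0 0.0002 0 0 0 20;0 0 0.0002 0 0 0 20;0 0 0.0002 0 0 0 20;0 0 0.0002 0 0 0 20"

```text
time_s: 14.42
ee_pos: [542.5, -225.3, 45.0]
ee_rot: [180.0, 0.0, 100.1]
force: [-0.4, 1.6, 13.8]
gripper_width: 36.1
gripper_force: 50.0
```

Call:
send_rows:
  targets: "0 0 -0.001 0 0 0 20;0 0 -0.003 0 0 0 20;0 0 -0.005 0 0 0 20;0 0 -0.007 0 0 0 20;0 0 -0.009 0 0 0 20;0 0 -0.012 0 0 0 20;0 0 -0.015 0 0 0 20;0 0 -0.018 0 0 0 20;0 0 -0.021 0 0 0 20;0 0 -0.024 0 0 0 20;0 0 -0.026 0 0 0 20;0 0 -0.026 0 0 0 20"

```text
time_s: 15.42
ee_pos: [541.1, -224.7, 68.8]
ee_rot: [-179.9, -0.1, 100.1]
force: [-0.2, 0.1, -1.7]
gripper_width: 35.6
gripper_force: 50.0
```

Call:
send_rows:
  targets: "0 0 -0.004 0 0 0 20;0 0 -0.01 0 0 0 20;0 0 -0.025 0 0 0 20;0 0 -0.05 0 0 0 20;0 0 -0.08 0 0 0 20;0 0 -0.11 0 0 0 20;0 0 -0.13 0 0 0 20;0 0 -0.13 0 0 0 20;0 0 -0.13 0 0 0 20"

```text
time_s: 16.17
ee_pos: [542.4, -225.3, 200.1]
ee_rot: [179.9, 0.1, 100.1]
force: [-0.5, 0.5, -1.8]
gripper_width: 35.6
gripper_force: 50.0
```

```bash
python3 -c "
from h import *
f=eyes.grab_frame('wrist');s=env.state();print(s['ee_pos'],s['ee_rot'],s['force'])
g=cv2.cvtColor(f['image'],cv2.COLOR_BGR2GRAY)
for x in (300,320,340): print(g[162:204,x].tolist())
A=R.from_euler('xyz',s['ee_rot'],degrees=True)
print(proj(f,s['ee_pos']+A.apply([[32.6,-20.5,58.2],[32.6,21.5,58.2]])).round(1))
a=172.5
t=np.array([477.9,210.9])
T=R.from_euler('xyz',[180,0,a],degrees=True); t=t-T.apply([-2.4,.5,0])[:2]; print(t)
rel([*t,200],a)"
```

```text
[ 541.5872113  -224.89270133  198.49202849] [-1.79926752e+02 -4.07108866e-02  1.00072452e+02] [ 7.82066427e-06  9.74823618e-01 -2.43818490e+00]
[142, 140, 140, 138, 138, 139, 139, 134, 103, 61, 44, 42, 43, 42, 42, 42, 42, 44, 58, 65, 67, 61, 58, 62, 65, 67, 68, 67, 68, 68, 69, 65, 50, 42, 48, 29, 9, 5, 5, 4, 6, 5]
[140, 142, 139, 140, 139, 140, 139, 136, 104, 62, 44, 42, 42, 42, 42, 42, 43, 44, 56, 66, 66, 61, 56, 61, 65, 67, 68, 68, 67, 68, 68, 66, 51, 41, 49, 28, 9, 8, 5, 5, 5, 6]
[138, 140, 141, 140, 137, 134, 134, 134, 103, 63, 44, 42, 43, 41, 42, 42, 43, 43, 56, 65, 67, 61, 57, 63, 66, 67, 68, 67, 68, 68, 68, 66, 51, 41, 46, 28, 9, 6, 5, 7, 9, 6]
[[289.2 169.1]
 [349.  169.1]]
[475.45526924 210.71754043]
shift m [ 0.4405  0.0111 -0.0012] turn [-4.000e-02 -8.000e-02 -7.243e+01]
```

Call:
send_rows:
  targets: "0.01 0 0 0 0 -2 20;0.03 0.001 0 0 0 -5 20;0.057 0.0015 0 0 0 -9 20;0.087 0.002 0 0 0 -14 20;0.117 0.003 0 0 0 -19 20;0.147 0.004 0 0 0 -24 20;0.177 0.004 0 0 0 -29 20;0.207 0.005 0 0 0 -34 20;0.237 0.006 0 0 0 -39 20;0.267 0.007 0 0 0 -44 20;0.297 0.0075 0 0 0 -49 20;0.32 0.008 0 0 0 -53 20"

```text
time_s: 17.22
ee_pos: [491.9, 93.7, 197.4]
ee_rot: [-179.9, -0.2, 153.5]
force: [0.1, -0.7, -1.3]
gripper_width: 35.6
gripper_force: 50.0
```

```bash
python3 -c "
from h import *
rel([475.5,210.7,200],172.5)"
```

```text
shift m [ 0.067   0.0974 -0.0025] turn [ -0.06  -0.24 -19.05]
```

Call:
send_rows:
  targets: "0.017 0.024 0 0 0 -5 20;0.034 0.048 0 0 0 -10 20;0.05 0.072 0 0 0 -14 20;0.06 0.088 0 0 0 -17 20;0.067 0.097 0 0 0 -19 20;0.067 0.097 0 0 0 -19 20;0.067 0.097 0 0 0 -19 20;0.067 0.097 0 0 0 -19 20;0.067 0.097 0 0 0 -19 20"

```text
time_s: 17.97
ee_pos: [478.4, 206.9, 198.9]
ee_rot: [-180.0, -0.0, 172.0]
force: [-0.2, -0.9, -1.3]
gripper_width: 35.6
gripper_force: 50.0
```

```bash
python3 -c "
from h import *
s=env.state();print(s['ee_pos'],s['ee_rot'])
rel([475.5,210.7,68],172.5)"
```

```text
[478.35473226 206.91818369 198.88827434] [-1.79951455e+02 -2.53010035e-02  1.71976984e+02]
shift m [0.0033 0.0035 0.1309] turn [-0.05 -0.03 -0.52]
```

Call:
send_rows:
  targets: "0.0033 0.0035 0.02 0 0 -0.5 20;0.0033 0.0035 0.05 0 0 -0.5 20;0.0033 0.0035 0.08 0 0 -0.5 20;0.0033 0.0035 0.1 0 0 -0.5 20;0.0033 0.0035 0.114 0 0 -0.5 20;0.0033 0.0035 0.122 0 0 -0.5 20;0.0033 0.0035 0.126 0 0 -0.5 20;0.0033 0.0035 0.126 0 0 -0.5 20;0.0033 0.0035 0.126 0 0 -0.5 20"

```text
time_s: 18.72
ee_pos: [476.4, 212.0, 73.9]
ee_rot: [180.0, 0.1, 172.5]
force: [1.3, 0.1, -0.3]
gripper_width: 36.2
gripper_force: 50.0
```

```bash
python3 -c "
from h import *
s=env.state();print(s['ee_pos'],s['ee_rot'],s['force'])
f=eyes.grab_frame('wrist');cv2.imwrite('pics/w5.png',f['image'])"
```

```text
[476.38642444 211.96296467  73.90141323] [1.79962303e+02 8.01880121e-02 1.72538603e+02] [ 1.28384108  0.10243758 -0.30437679]
```

View pics/w5.png

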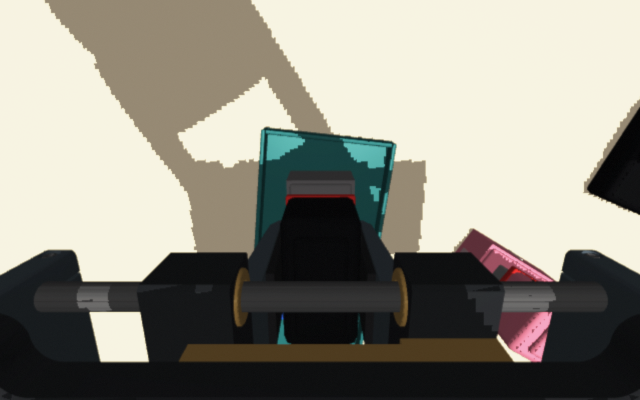

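The stamp at (320,190) is over the tray's large compartment, roughly centred. I'll lower it slowly.

Call:
send_rows:
  targets: "0 0 0.002 0 0 0 20;0 0 0.004 0 0 0 20;0 0 0.006 0 0 0 20;0 0 0.008 0 0 0 20;0 0 0.0095 0 0 0 20;0 0 0.0105 0 0 0 20;0 0 0.0112 0 0 0 20;0 0 0.0118 0 0 0 20;0 0 0.0118 0 0 0 20;0 0 0.0118 0 0 0 20"

```text
time_s: 19.6
ee_pos: [475.5, 212.0, 61.5]
ee_rot: [-180.0, -0.0, 172.6]
force: [-1.1, -0.1, 0.3]
gripper_width: 35.6
gripper_force: 50.0
```

Call:
send_rows:
  targets: "0 0 0 0 0 0 45;0 0 0 0 0 0 50;0 0 0 0 0 0 55;0 0 0 0 0 0 65;0 0 0 0 0 0 80;0 0 0 0 0 0 100;0 0 0 0 0 0 100;0 0 0 0 0 0 100;0 0 0 0 0 0 100;0 0 0 0 0 0 100"
  grip_force: 10

```text
time_s: 20.43
ee_pos: [475.6, 212.0, 61.3]
ee_rot: [-180.0, 0.0, 172.6]
force: [0.2, 0.2, 0.2]
gripper_width: 90.9
gripper_force: 0.0
```

Call:
send_rows:
  targets: "0 0 -0.015 0 0 0 100;0 0 -0.04 0 0 0 100;0 0 -0.08 0 0 0 100;0 0 -0.12 0 0 0 100;0 0 -0.16 0 0 0 100;0 0 -0.178 0 0 0 100;0 0 -0.178 0 0 0 100;0 0 -0.178 0 0 0 100;0 0 -0.178 0 0 0 100"

```text
time_s: 21.18
ee_pos: [474.8, 211.7, 238.1]
ee_rot: [-179.9, -0.1, 172.6]
force: [-0.6, 0.1, 0.1]
gripper_width: 90.9
gripper_force: 0.0
```

Run:
```python
from h import *
f=eyes.grab_frame("wrist"); im=f["image"]
h,s,v=cv2.split(cv2.cvtColor(im,cv2.COLOR_BGR2HSV))
m=np.zeros_like(v); m[130:240,295:365]=(v.astype(int)<35)[130:240,295:365]
m=cv2.morphologyEx(m,cv2.MORPH_OPEN,np.ones((3,3)))
print("stamp",rect(f,big(m)[0],98))
t=np.zeros_like(v); t[100:290,250:400]=((h>78)&(h<98)&(s>100))[100:290,250:400]
c,sz,a=rect(f,big(cv2.morphologyEx(t,cv2.MORPH_CLOSE,np.ones((5,5))))[0],18); print("tray",c,sz,a,"place",c-36*np.array([np.cos(np.radians(a)),np.sin(np.radians(a))]))
cv2.imwrite("pics/w6.png",im); print(env.state()["ee_pos"])
```

```text
stamp (array([474.9, 211.9]), array([67.3, 36.5]), -7.4)
tray [513.1 202.5] [188.7  90.1] -13.6 place [478.10940398 210.96511607]
[474.64215809 211.60206258 237.5718091 ]
```

View pics/w6.png

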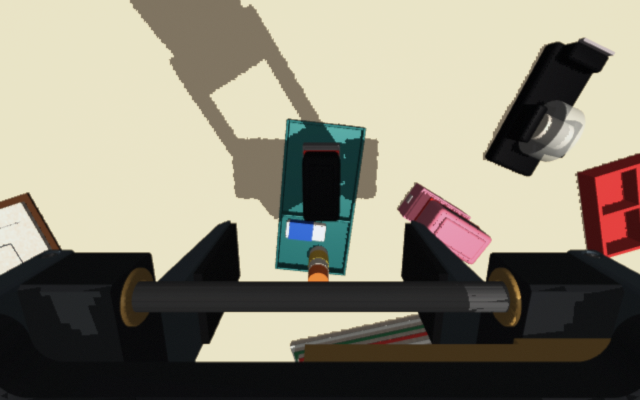

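The stamp stands upright in its compartment at (321,185), within about 4 mm of centre and 6° of the tray's axis. The fingers are clear and the eraser and glue haven't moved, so I'll hand the job in.

```bash
python3 -c "
from workcell import env
print(env.job_done())"
```

```text
the job is handed in; nothing more can be done
None
```

I stamped the form inside its box, pressing to the second stop at an estimated 15 N, then set the stamp back upright in its tray compartment and handed the job in; no verdict came back.

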